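# Nip a freshly bound book in the screw press and stow the crank handle

### The job

The freshly bound book in the small screw press on the desk is ready to be nipped. Swing the folded handle of the crank out until it stands upright, wind the crank clockwise, seen from above, until you feel the pressing plate bite on the book, and then about a quarter of a turn further, so that the book is held firmly but not crushed. Then fold the handle back down flat over the crank, leaving the press tight, the book where it lies and the other things on the desk undisturbed.

Things in the scene. Friction and masses are not known exactly. Their poses are not given: they have to be found in the camera images.
- spindle: the screw, an upright steel shaft with the crank on its top and a sprung pressing plate (122 x 98 mm) at its foot. Origin: on its axis, level with the crank arm's flat top face, 180 to 195 mm above the desk at the start; z up. It does not turn, but sinks 20 mm for each clockwise turn of the crank, and stays where it is left
- handle_hinge (a point): the pin on which the crank's handle folds: 62 mm from the shaft's axis, in the fork at the end of the crank arm, 17 mm above the arm's top face. The arm is a dark bar 16 mm wide; it points from the spindle to this pin, in any direction at the start. The pin lies level, square to the arm
- handle_grip (a point): centre of the handle's turned wooden grip, on its axis, 41 mm from the hinge pin. The grip is round, 17 mm thick and 58 mm long (from 12 to 70 mm from the pin) and spins freely on its stem. Folded, the handle lies level from the pin inward over the arm and the shaft's top, its axis 17 mm above the arm
- handle (a joint): fold angle of the handle: 0 lying flat inward along the crank arm (as found), 1.57 upright against its stop, where the wood ends 70 mm above the pin. The hinge is stiff (about 1.6 N at 45 mm from the pin) and stays at any angle
- book: cloth-bound grey book lying on the press bed under the plate, 144 x 106 mm and somewhere between 13 and 22 mm thick (it differs each time and is not measured). Origin: centre of its underside, 25 mm above the desk
- press: the frame, dark cast iron, fixed. Origin: on the desk under the screw's axis. Bed 158 (x) x 212 (y) mm, 25 mm high; columns at y +88 and -88 mm; bridge top 136 mm above the desk, its nuts 146 mm; the crank swings above. Turning the crank by its handle takes about 9 N while free, and some 1.5 N more for each tenth of a turn past the bite: 4 N more is right, 8 N more crushes the book
- notebook: dark green pocket notebook, 141 x 91 x 14 mm, loose on the desk to the left of the press; not to be disturbed. Origin: centre of its underside
- magnifier: reading glass with a brass rim and a black handle, 81 x 172 x 13 mm, loose on the desk to the right; not to be disturbed. Origin: centre of its underside
- stapler: black stapler, 36 x 132 x 47 mm, loose on the desk behind the press; not to be disturbed. Origin: centre of its underside
Things that resemble listed ones, but are neither listed nor needed, are in the scene too. What is shaped like the book but red is not meant.

How it is judged:
By the outcome, as a careful person would: the job done as asked, in the order asked, and still so for the second after the job is handed in, with the robot touching nothing.
It also fails if it takes over 72 s, if anything falls off the work surface, if the arm or the gripper's body presses on something with over 40 N, if the wrist force passes 120 N, or if a joint passes its speed limit or range.

### The arm

A 6-joint arm with a two-finger parallel gripper is mounted at the origin on a cart in front of the work surface, level with it; the furniture and walls round the work are solid. World frame = base frame: x ahead of the robot, y to its left, z up, the work surface at z = 0. Lengths are in m, angles in rad, forces in N, time in s.
With the tool pointing down it reaches from about 0.275 to 1 m from the base axis. Payload 8.4 kg.
Tool frame: the origin (TCP) lies on the centre line of the jaws, within the pads' length; the fingertips stand 17 mm ahead of it and the grasp point (between the pads) lies 2 mm behind it (bot.tcp_to_tips is the z of the fingertips in the tool frame, in m); z points along the fingers, y is the line along which they close (so a half turn about z gives the same grasp; the last joint's range is limited). The gripper opens to 85 mm and grips with 20 to 120 N. Pads are 22 mm wide; open, the fingers measure 114 mm over their backs; the gripper's body (76 mm by 85 mm) begins 54 mm behind the grasp point. The pads swing forward as they close: fully open they stand 13 mm farther back than shut.
Start: joints at [1.312, 0.353, 1.633, -0, 1.155, -0.002], TCP at [0.159, 0.605, 0.248] pointing down, gripper open.
Joint ranges: [-2.63, 2.63], [-0.92, 2.1], [0.06, 2.66], [-1.3, 4.44], [0, 2.69], [-3.02, 3.02]. Speed limits (rad/s): [2.22, 2.22, 2.79, 3.14, 3.14, 3.14].

### API

Orientations are given as a unit quaternion [x, y, z, w].
In Python, from workcell import bot, hand, kinematics, get_obs, vision, hand_in gives the robot as it stands. The module is installed in compiled form; this text tells all that it offers. Calls block until the motion is done:
- bot.reach(position, orientation): joint-space move of the TCP to a pose.
- bot.servo_line(position, ori=None, velocity=0.15): straight line of the TCP; ori=None keeps the orientation; velocity is the mean speed in m/s.
- bot.goto_joints(angles): joint-space move.
- hand.move_gripper(opening, strength=None): finger opening in m; strength is the grip in N (None keeps the last); returns when the fingers have stopped.
- bot.dwell(seconds).
- kinematics.solve_ik(position, orientation): joint angles nearest the present ones, or None.
- get_obs(): the state.
- vision.read_camera(name): name is "scene" or "top" or "wrist"; returns a dict with "frame" (400x640x3 uint8, red, green, blue), "intrinsics" (3x3 intrinsics, pixels), "view" (4x4, takes a point from world to camera coordinates). Camera axes: x right, y down, z forward; pixel columns grow to the right and rows downward; lengths in m; the calibration is good to about 2 mm. The wrist camera is an equidistant fisheye: a pixel r from the principal point sees the ray r / f radians off the axis. A picture is of the moment at which its call begins. There is no depth.
A pose or a line that the arm cannot do raises bot.IKError and nothing moves.
- hand_in(): hands the job in; it is judged then, once.
The state is a dict: "time_s": time; "joint_pos": joint angles; "joint_vel": joint speeds; "joint_efforts": joint torques, N m; "position": TCP position; "orientation": TCP orientation; "wrist_force": force on the tool from outside, world axes, zero at the start; "ft_torque": the same for the moment, N m; "gripper_width": finger opening in m; "grip_force": force on a finger pad.
Only numpy, scipy, OpenCV 4.12 (cv2) and the standard library are available. Lean on these libraries where they do the work, as an engineer would, in place of code of your own. Each camera call takes 0.05 s, during which the arm holds its last target. There are 200 camera calls.

## Working session

There is one attempt and no reset: what is moved stays moved. The work goes in short steps, each a Python script; the robot and the scene stay as the last script left them, time stands still between calls to the robot, and variables do not carry over. Pictures are saved under pics/ and viewed, at most 10 in all, crops included, and the job is handed in when it is done.

```bash
mkdir -p pics; python3 - <<'E'
from workcell import bot, hand, kinematics, get_obs, vision
import cv2,numpy as np
np.set_printoptions(precision=4,suppress=True)
for n in ["scene","top"]:
    d=vision.read_camera(n); cv2.imwrite(f"pics/{n}0.png",d["frame"][:,:,::-1]); print(n,d["intrinsics"],d["view"])
    np.savez(f"{n}0.npz",**d)
o=get_obs(); print(o)
E
```

```text
scene [[483.4212   0.     318.5552]
 [  0.     483.4212 198.1667]
 [  0.       0.       1.    ]] [[ 0.6566 -0.7542  0.0057 -0.2258]
 [-0.4321 -0.3823 -0.8168  0.4195]
 [ 0.6182  0.5339 -0.5769  1.3532]
 [ 0.      0.      0.      1.    ]]
top [[452.9005   0.     323.431 ]
 [  0.     452.9005 202.7985]
 [  0.       0.       1.    ]] [[ 0.0217 -0.9995  0.0225  0.1468]
 [-0.9817 -0.0256 -0.1886  0.5694]
 [ 0.189  -0.018  -0.9818  1.4644]
 [ 0.      0.      0.      1.    ]]
{'time_s': 0.1, 'joint_pos': array([ 1.3116,  0.3536,  1.6341,  0.    ,  1.1552, -0.0024]), 'joint_vel': array([ 0.0003, -0.0023, -0.0018,  0.0004, -0.0021,  0.0013]), 'joint_efforts': array([  0.0011, -60.6355, -34.2818,   0.    ,   0.004 ,  -0.    ]), 'position': array([0.1586, 0.6041, 0.2476]), 'orientation': array([ 0.128 ,  0.9918, -0.0007, -0.0001]), 'wrist_force': array([-0.482 , -0.2617,  0.5   ]), 'ft_torque': array([-0.0718, -0.0011,  0.0488]), 'grip_force': 0.0, 'gripper_width': 0.08535225405293362}
```

View pics/scene0.png

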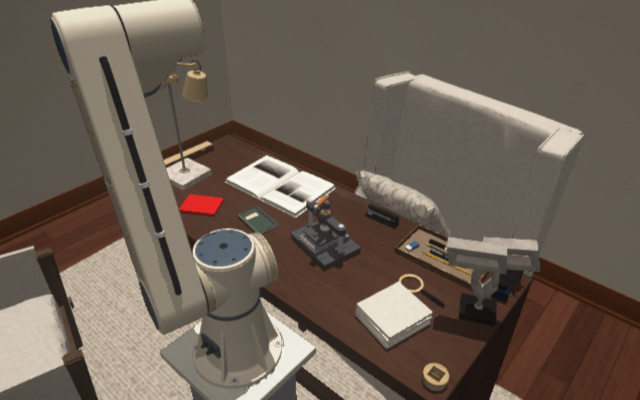

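View pics/top0.png

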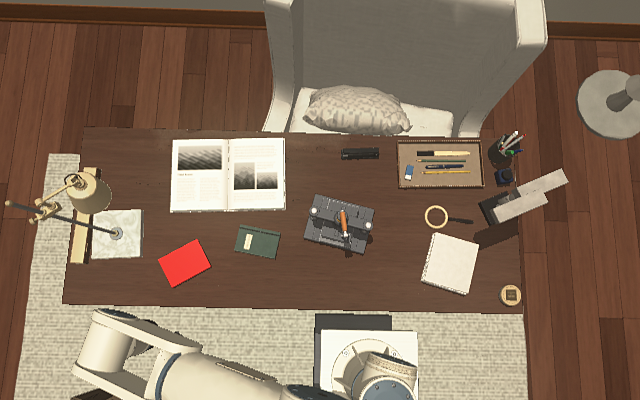

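The scene view shows the press at about (325,235). The top view shows it at (340,223), with the orange handle at (344,222). I'll enlarge both.

```bash
python3 - <<'E'
import cv2,numpy as np
a=cv2.imread("pics/top0.png")[185:260,295:385]; b=cv2.imread("pics/scene0.png")[185:275,280:370]
f=lambda i,s:cv2.resize(i,None,fx=s,fy=s,interpolation=cv2.INTER_CUBIC)
a=f(a,4.4);b=f(b,4.4)
h=max(a.shape[0],b.shape[0]);im=np.zeros((h,a.shape[1]+b.shape[1],3),np.uint8);im[:a.shape[0],:a.shape[1]]=a;im[:b.shape[0],a.shape[1]:]=b
cv2.imwrite("pics/crop0.png",im);print(im.shape)
for n in["top","scene"]:
    d=np.load(n+"0.npz");I=d["frame"];R,G,B=[I[:,:,i].astype(int) for i in range(3)]
    m=((R>100)&(R>1.5*G)&(G>1.2*B)).astype(np.uint8)
    m[:185]=0;m[260:]=0;m[:,:295]=0;m[:,380:]=0
    k,l,s,c=cv2.connectedComponentsWithStats(m)
    print(n,[(s[i],c[i]) for i in range(1,k) if s[i,4]>8])
    i=1+np.argmax(s[1:,4]);p=np.argwhere(l==i)[:,::-1].astype(np.float32)
    print(cv2.minAreaRect(p))
E
```

```text
(396, 792, 3)
top [(array([340, 212,   7,  19,  94], dtype=int32), array([343.14893617, 220.95744681]))]
((343.10809326171875, 221.14865112304688), (18.412687301635742, 5.096368789672852), 80.53767395019531)
scene [(array([317, 196,  11,   9,  43], dtype=int32), array([322.41860465, 199.74418605]))]
((322.5000305175781, 200.00003051757812), (3.5355336666107178, 12.020814895629883), 45.0)
```

View pics/crop0.png

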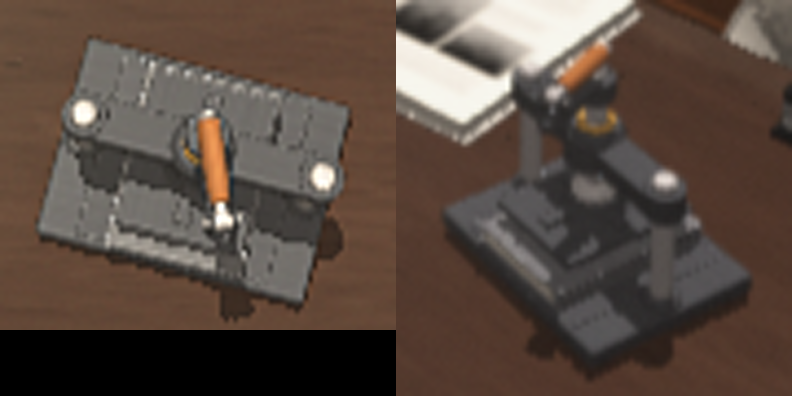

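Left crop: nuts at (84,112) and (323,176), with the grip running from (208,115) to (220,205). The crank arm points toward the robot, with the hinge fork near (225,222). I'll turn these into positions.

```bash
cat > h.py <<'E'
import numpy as np,cv2
from scipy.spatial.transform import Rotation as Rn
np.set_printoptions(precision=4,suppress=True)
def ray(d,uv,fish=False):
    K,V=d["intrinsics"],d["view"]; x=(uv[0]-K[0,2])/K[0,0];y=(uv[1]-K[1,2])/K[1,1]
    if fish:
        r=np.hypot(x,y); v=np.array([x/r*np.sin(r),y/r*np.sin(r),np.cos(r)])
    else: v=np.array([x,y,1.])
    R=V[:3,:3]; return -R.T@V[:3,3], R.T@v/np.linalg.norm(v)
def plane(d,uv,z,fish=False):
    o,v=ray(d,uv,fish); return o+v*(z-o[2])/v[2]
def tri(rays):
    A=sum(np.eye(3)-np.outer(v,v) for o,v in rays);b=sum((np.eye(3)-np.outer(v,v))@o for o,v in rays)
    return np.linalg.solve(A,b)
E
python3 - <<'E'
from h import *
t=np.load("top0.npz");s=np.load("scene0.npz")
g=tri([ray(t,(343.3,221.2)),ray(s,(322.4,199.9))]);print("grip tri",g)
n1=plane(t,(314.1,210.5),.146);n2=plane(t,(368.4,225.),.146)
print(n1,n2,np.linalg.norm(n1-n2),(n1+n2)/2)
z=.205
for uv in [(342.3,211.1),(345,231.6),(343.3,221.2)]: print(plane(t,uv,z))
# scene nut check
print(plane(s,(280+(665-396)/4.4,185+180/4.4),.146))
E
```

```text
grip tri [0.4814 0.1032 0.2039]
[0.5224 0.1907 0.146 ] [0.4809 0.0204 0.146 ] 0.17531336052500204 [0.5017 0.1056 0.146 ]
[0.5125 0.106  0.205 ]
[0.4508 0.0972 0.205 ]
[0.4819 0.1026 0.205 ]
[0.4724 0.0158 0.146 ]
```

```bash
cat >> h.py <<'E'
def down(yaw):  # tool down, closing axis (tool y) at world angle yaw
    phi=(yaw+np.pi/2)/2; return np.array([np.cos(phi),np.sin(phi),0,0])
E
python3 - <<'E'
from h import *
from workcell import bot, hand, kinematics, get_obs, vision
a=np.radians(188.5)
for y in (a-np.pi/2,a+np.pi/2):
    q=kinematics.solve_ik(np.array([.457,.099,.33]),down(y)); print(q)
ys=[y for y in (a-np.pi/2,a+np.pi/2) if kinematics.solve_ik(np.array([.457,.099,.33]),down(y)) is not None]
y=min(ys,key=lambda y:abs(kinematics.solve_ik(np.array([.457,.099,.33]),down(y))[5]))
print(y); bot.reach(np.array([.457,.099,.33]),down(y)); bot.dwell(.3)
d=vision.read_camera("wrist");np.savez("w1.npz",**d);cv2.imwrite("pics/w1.png",d["frame"][:,:,::-1])
print(d["intrinsics"],d["view"]); o=get_obs();print(o["time_s"],o["position"],o["orientation"],o["wrist_force"])
E
```

```text
[ 0.2101  0.0257  1.8545 -0.      1.2614 -1.509 ]
[ 0.2101  0.0257  1.8545 -0.      1.2614  1.6326]
1.7191493132144147
[[309.7069   0.     317.025 ]
 [  0.     309.7069 203.7373]
 [  0.       0.       1.    ]] [[-0.1483  0.9889 -0.0005 -0.029 ]
 [ 0.9468  0.1422  0.2887 -0.5086]
 [ 0.2856  0.0423 -0.9574  0.3228]
 [ 0.      0.      0.      1.    ]]
2.575 [0.457  0.0992 0.33  ] [-0.0743  0.9972 -0.     -0.0001] [-0.2099  0.5419  0.7017]
```

View pics/w1.png

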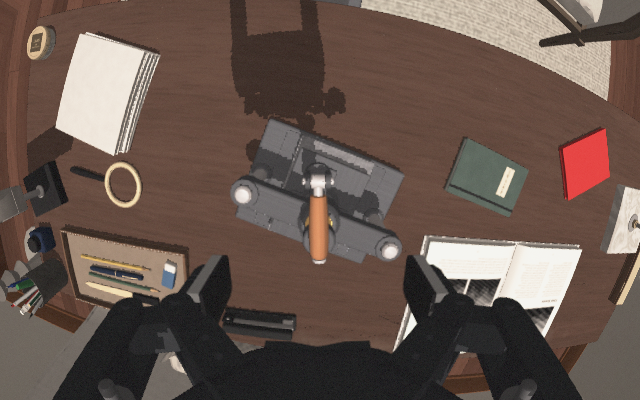

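The wrist view shows the handle along column 318, from row 195 to row 263. The hinge fork is near (318,180) and the nuts are at (243,194) and (389,249).

```bash
python3 - <<'E'
from h import *
w=np.load("w1.npz");t=np.load("top0.npz");s=np.load("scene0.npz")
n1=plane(w,(243,192.5),.146,True);n2=plane(w,(389.5,250),.146,True);print(n1,n2,np.linalg.norm(n1-n2),(n1+n2)/2)
I=w["frame"].astype(int);R,G,B=I[...,0],I[...,1],I[...,2]
m=((R>90)&(R>1.5*G)&(G>1.15*B)).astype(np.uint8);m[:170]=0;m[280:]=0;m[:,:295]=0;m[:,345:]=0
k,l,st,c=cv2.connectedComponentsWithStats(m);i=1+np.argmax(st[1:,4]);print(st[i],c[i])
p=np.argwhere(l==i)[:,::-1].astype(np.float32);bx=cv2.boxPoints(cv2.minAreaRect(p));print(bx)
bx=bx[np.argsort(bx[:,1])];e=[bx[:2].mean(0),bx[2:].mean(0),c[i]]
g=tri([ray(w,c[i],True),ray(t,(343.3,221.2)),ray(s,(322.4,199.9))]);print("tri",g, tri([ray(w,c[i],True),ray(s,(322.4,199.9))]))
E=[plane(w,x,g[2],True) for x in e];print(E,np.linalg.norm(E[0]-E[1]),np.degrees(np.arctan2(*(E[0]-E[1])[[1,0]])))
E
```

```text
[0.4768 0.022  0.146 ] [0.5191 0.1897 0.146 ] 0.17293215959334649 [0.498  0.1058 0.146 ]
[310 197  17  62 274] [321.6533 225.354 ]
[[309.7542 197.5501]
 [324.5002 195.0508]
 [334.7738 255.6655]
 [320.0279 258.1647]]
tri [0.4808 0.104  0.2034] [0.4802 0.1047 0.2032]
[array([0.4539, 0.0976, 0.2034]), array([0.5088, 0.1152, 0.2034]), array([0.4792, 0.1054, 0.2034])] 0.05774597770307881 -162.16981131584805
```

```bash
python3 - <<'E'
from h import *
w=np.load("w1.npz")
I=w["frame"].astype(np.uint8);H=cv2.cvtColor(I,cv2.COLOR_RGB2HSV)
for r in range(190,268,6): print(r,[tuple(int(v) for v in I[r,c]) for c in range(306,333,3)])
for uv in [(318.3,196),(318.5,263),(318.4,229.5),(318.2,181)]: print(plane(w,uv,.2035,True))
E
```

```text
190 [(59, 56, 57), (54, 53, 53), (64, 60, 61), (215, 202, 195), (244, 240, 236), (204, 190, 184), (104, 99, 100), (62, 59, 60), (62, 59, 61)]
196 [(65, 64, 64), (59, 55, 54), (111, 77, 55), (123, 104, 94), (218, 200, 189), (148, 122, 108), (106, 73, 52), (67, 62, 56), (70, 68, 69)]
202 [(57, 57, 56), (69, 56, 48), (181, 122, 86), (214, 143, 99), (221, 149, 103), (212, 140, 97), (164, 111, 77), (75, 60, 53), (47, 44, 46)]
208 [(61, 58, 59), (86, 63, 48), (181, 120, 83), (215, 143, 99), (221, 150, 104), (213, 141, 98), (164, 109, 76), (105, 80, 65), (80, 77, 78)]
214 [(67, 68, 66), (111, 76, 57), (185, 122, 85), (215, 141, 99), (224, 153, 108), (213, 141, 100), (171, 114, 82), (114, 81, 65), (74, 72, 72)]
220 [(126, 101, 69), (122, 85, 61), (188, 125, 87), (217, 146, 102), (223, 152, 104), (214, 144, 102), (175, 118, 82), (133, 93, 63), (176, 141, 89)]
226 [(90, 75, 57), (116, 78, 55), (187, 125, 88), (216, 144, 101), (223, 151, 104), (212, 140, 99), (176, 118, 83), (129, 88, 63), (57, 52, 50)]
232 [(87, 85, 85), (121, 84, 62), (185, 124, 85), (216, 143, 99), (224, 151, 106), (211, 138
[... 187 characters left out ...]
(118, 115, 115)]
244 [(123, 119, 119), (94, 74, 63), (181, 120, 83), (217, 146, 104), (224, 153, 106), (211, 139, 97), (183, 121, 84), (138, 94, 68), (117, 112, 112)]
250 [(90, 80, 75), (106, 95, 90), (181, 121, 85), (215, 145, 100), (222, 150, 102), (213, 142, 98), (180, 119, 83), (126, 86, 61), (104, 103, 103)]
256 [(100, 75, 64), (101, 76, 64), (164, 109, 79), (214, 144, 100), (220, 148, 103), (213, 140, 98), (172, 112, 79), (104, 77, 62), (98, 73, 63)]
262 [(101, 74, 64), (101, 74, 61), (104, 80, 69), (217, 208, 204), (235, 227, 222), (227, 217, 213), (159, 141, 135), (103, 76, 65), (103, 76, 66)]
[0.4534 0.0985 0.2035]
[0.5162 0.1082 0.2035]
[0.4835 0.1031 0.2035]
[0.4406 0.0965 0.2035]
```

```bash
cat >> h.py <<'E'
AX=np.array([.5015,.1057]);A0=np.radians(188.7);PIN=np.array([*(AX+.062*np.array([np.cos(A0),np.sin(A0)])),.2035])
U=np.array([-np.cos(A0),-np.sin(A0),0]);L=.045;TD=np.array([0,0,-.002])
E
python3 - <<'E'
from h import *
from workcell import bot, hand, get_obs, vision
def st(n):
    o=get_obs();f=o["wrist_force"];print(n,"t%.2f"%o["time_s"],o["position"],"F",f,"in %.1f lat %.1f"%(f@U,f@np.cross([0,0,1],U)),"w%.4f g%.1f"%(o["gripper_width"],o["grip_force"]))
    return f
q=down(A0-np.pi/2)
g=PIN+L*U+TD+[0,0,.003]
bot.servo_line(g+[0,0,.06],q,.2);st("above")
hand.move_gripper(.045);bot.servo_line(g,q,.1);f0=st("down")
hand.move_gripper(.0,20);bot.dwell(.2);st("grip")
for a in (8,16):
    th=np.radians(a);bot.servo_line(PIN+L*(np.cos(th)*U+np.sin(th)*np.array([0,0,1]))+TD+[0,0,.003],q,.05);st(a)
d=vision.read_camera("wrist");cv2.imwrite("pics/w2.png",d["frame"][100:300,200:440,::-1])
E
```

```text
above t3.08 [0.4845 0.1031 0.2646] F [ 0.3882 -0.4123  1.3223] in 0.3 lat -0.5 w0.0858 g0.0
down t4.31 [0.485  0.1032 0.2048] F [1.124  0.1892 0.8652] in 1.1 lat 0.0 w0.0448 g0.0
grip t4.88 [0.4851 0.1041 0.2052] F [-0.3255  5.4027  0.4015] in 0.5 lat 5.4 w0.0156 g20.6
8 t5.15 [0.4843 0.104  0.2112] F [-1.4155  4.7039 -1.972 ] in -0.7 lat 4.9 w0.0154 g20.2
16 t5.42 [0.4827 0.1037 0.2172] F [-2.0123  4.8835 -1.9863] in -1.3 lat 5.1 w0.0153 g20.0
```

View pics/w2.png

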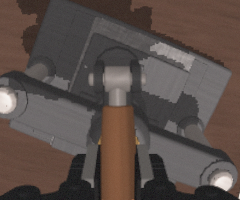

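The handle is gripped and lifting. The lateral force of 5 N shows the pin is about 1 mm further to the left, so I'll correct for that and continue the arc.

```bash
python3 - <<'E'
from h import *
from workcell import bot, hand, get_obs, vision
v=np.cross([0,0,1],U)
def st(n):
    o=get_obs();f=o["wrist_force"];print(n,"t%.2f"%o["time_s"],o["position"],"F",f,"in %.1f lat %.1f"%(f@U,f@v),"w%.4f"%o["gripper_width"]);return f
q=down(A0-np.pi/2);P=PIN+v*.001
for a in (25,35,45,55,65,75,83,90,93):
    th=np.radians(a);bot.servo_line(P+L*(np.cos(th)*U+np.sin(th)*np.array([0,0,1]))+TD+[0,0,.003*(1-a/90)],q,.06);f=st(a)
    if np.linalg.norm(f)>18: print("stop");break
bot.dwell(.2);st("end")
for n,(r,c) in {"top":((170,250),(290,400)),"scene":((150,260),(270,380))}.items():
    d=vision.read_camera(n);np.savez(n+"1.npz",**d);i=d["frame"][r[0]:r[1],c[0]:c[1],::-1];i=cv2.resize(i,(400,int(400*i.shape[0]/i.shape[1])),interpolation=cv2.INTER_CUBIC)
    cv2.imwrite(f"pics/{n}1.png",i)
E
```

```text
25 t5.73 [0.4802 0.1036 0.223 ] F [-1.9195  1.1438 -2.0288] in -1.7 lat 1.4 w0.0155
35 t6.01 [0.4763 0.1029 0.2295] F [-1.7852  2.8022 -1.4639] in -1.3 lat 3.0 w0.0159
45 t6.28 [0.4716 0.1022 0.2352] F [-0.4538  2.5423 -1.0178] in -0.1 lat 2.6 w0.0155
55 t6.56 [0.4661 0.1013 0.24  ] F [1.4024 2.5527 0.2515] in 1.8 lat 2.3 w0.0156
65 t6.83 [0.4597 0.1003 0.2437] F [2.8952 3.5055 2.8869] in 3.4 lat 3.0 w0.0152
75 t7.11 [0.4525 0.0992 0.2462] F [3.9641 2.2511 6.1573] in 4.3 lat 1.6 w0.0155
83 t7.36 [0.4466 0.0983 0.2472] F [3.2202 1.6406 7.2703] in 3.4 lat 1.1 w0.0153
90 t7.61 [0.4416 0.0975 0.2476] F [4.9936 1.8722 8.1624] in 5.2 lat 1.1 w0.0151
93 t7.86 [0.4397 0.0972 0.2475] F [5.7423 1.6198 7.4834] in 5.9 lat 0.7 w0.0151
end t8.06 [0.4397 0.0972 0.2475] F [5.9834 1.7928 7.4408] in 6.2 lat 0.9 w0.0152
```

View pics/scene1.png

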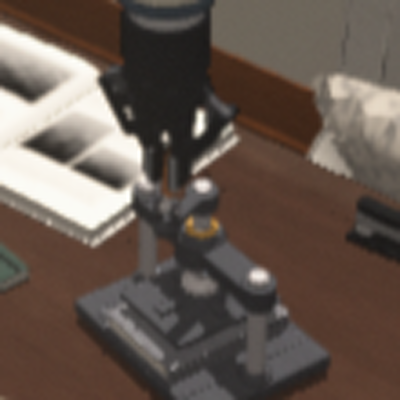

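```bash
python3 - <<'E'
from h import *
from workcell import bot, hand, get_obs, vision
v=np.cross([0,0,1],U)
def st(n):
    o=get_obs();f=o["wrist_force"];print(n,"t%.2f"%o["time_s"],o["position"],"in %.1f lat %.1f z %.1f"%(f@U,f@v,f[2]),"w%.4f"%o["gripper_width"]);return f
p=PIN+v*.001+L*np.array([0,0,1])+TD-.0024*U
for k in range(1,8):
    bot.servo_line(p-U*.0012*k,None,.03);bot.dwell(.05);f=st(k)
    if f@U>14: break
E
```

```text
1 t8.46 [0.4384 0.097  0.2476] in 6.6 lat 1.8 z 6.7 w0.0150
2 t8.76 [0.4373 0.0968 0.2475] in 6.4 lat 1.4 z 6.3 w0.0145
3 t9.06 [0.4362 0.0966 0.2476] in 6.7 lat 0.8 z 5.8 w0.0149
4 t9.36 [0.4349 0.0964 0.2475] in 6.3 lat 0.5 z 5.9 w0.0143
5 t9.66 [0.4335 0.0962 0.2473] in 6.6 lat 0.8 z 4.8 w0.0142
6 t9.96 [0.4322 0.096  0.2472] in 6.3 lat 0.7 z 3.9 w0.0138
7 t10.26 [0.4306 0.0958 0.2471] in 3.7 lat 1.0 z 5.9 w0.0130
```

```bash
python3 - <<'E'
from h import *
from workcell import vision
d=vision.read_camera("wrist");np.savez("w3.npz",**d);i=d["frame"][130:390,160:480,::-1]
s=vision.read_camera("scene")["frame"][150:260,270:380,::-1]
a=cv2.resize(i,(480,390));b=cv2.resize(s,(310,310),interpolation=cv2.INTER_CUBIC);im=np.zeros((390,790,3),np.uint8);im[:,:480]=a;im[:310,480:]=b
cv2.imwrite("pics/w3.png",im)
E
```

```text
(no output)
```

View pics/w3.png

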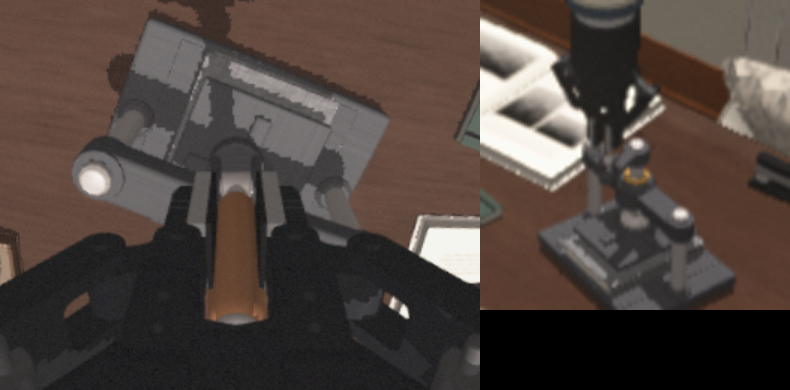

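The handle stands between the fingers, with the wood's foot at about (318,260) and its top at (317,343) in full-frame pixels. I'll check its tilt.

```bash
python3 - <<'E'
from h import *
w=np.load("w3.npz");print("pin",PIN)
print(plane(w,(318,260),.2155,True))
for r in (335,339,343): print(r,plane(w,(317.3,r),.2735,True))
print(plane(w,(318,251),.2035,True))
E
```

```text
pin [0.4402 0.0963 0.2035]
[0.4387 0.0962 0.2155]
335 [0.4444 0.0967 0.2735]
339 [0.4466 0.0971 0.2735]
343 [0.449  0.0974 0.2735]
[0.4387 0.0963 0.2035]
```

The handle is upright against its stop, and the pads had slid outward past it. I'll regrasp centred on it and wind, turning the tool with the crank and logging the tangential force.

```bash
cat >> h.py <<'E'
C=AX+U[:2]*.002
ZP=PIN[2]+L
def pose(phi,yawoff=0,dr=.0005):  # phi = clockwise angle wound (rad)
    a=A0-phi; e=np.array([np.cos(a),np.sin(a)])
    return np.array([*(C+(.062+dr)*e),ZP-.002-.020*phi/(2*np.pi)]),down(a-np.pi/2+yawoff),np.array([*e,0]),np.array([np.sin(a),-np.cos(a),0])
def turn(bot,get_obs,d0,d1,step=8,lim=99,yawoff=0):
    log=[]
    for d in np.arange(d0+step,d1+.01,step):
        p,q,e,t=pose(np.radians(d),yawoff); bot.servo_line(p,q,.06)
        o=get_obs();f=o["wrist_force"];ft=-(f@t);log.append((d,ft))
        print("%5.1f t%.1f Ft %.2f Fr %.2f Fz %.2f w%.4f dpos %.1f/%.1fmm"%(d,o["time_s"],ft,f@e,f[2],o["gripper_width"],*(1e3*np.array([(o["position"]-p)@t,(o["position"]-p)@e]))))
        if ft>lim: print("LIM");break
    return log
E
python3 - <<'E'
from h import *
from workcell import bot, hand, get_obs, vision
hand.move_gripper(.035); p,q,e,t=pose(0); bot.servo_line(p,q,.05); bot.dwell(.2)
print("free",get_obs()["wrist_force"]); hand.move_gripper(0,45); bot.dwell(.1)
o=get_obs();print(o["time_s"],o["position"],o["wrist_force"],o["gripper_width"],o["joint_pos"])
turn(bot,get_obs,0,136,lim=14)
E
```

```text
free [-0.5029  1.0389  0.3917]
11.7 [0.4416 0.097  0.2467] [-2.1196  4.8131  2.6374] 0.015171860901773748 [ 0.2123  0.0811  1.9885  0.0009  1.0718 -1.5108]
  8.0 t12.0 Ft 2.07 Fr 2.25 Fz 4.68 w0.0154 dpos -0.8/0.1mm
 16.0 t12.3 Ft 3.66 Fr 2.08 Fz 5.50 w0.0153 dpos -0.9/0.2mm
 24.0 t12.6 Ft 3.21 Fr 2.84 Fz 7.40 w0.0152 dpos -1.0/0.3mm
 32.0 t12.9 Ft 4.01 Fr 3.54 Fz 7.20 w0.0155 dpos -1.0/0.3mm
 40.0 t13.2 Ft 4.25 Fr 3.88 Fz 7.29 w0.0150 dpos -0.9/0.3mm
 48.0 t13.4 Ft 4.52 Fr 2.24 Fz 6.78 w0.0149 dpos -0.9/0.2mm
 56.0 t13.7 Ft 3.73 Fr 2.34 Fz 6.81 w0.0151 dpos -0.8/0.0mm
 64.0 t14.0 Ft 3.57 Fr 1.97 Fz 6.03 w0.0153 dpos -0.8/-0.1mm
 72.0 t14.3 Ft 4.60 Fr 1.01 Fz 5.01 w0.0149 dpos -0.7/-0.3mm
 80.0 t14.6 Ft 4.48 Fr 0.56 Fz 5.96 w0.0152 dpos -0.6/-0.5mm
 88.0 t14.9 Ft 3.96 Fr -0.92 Fz 6.10 w0.0154 dpos -0.6/-0.7mm
 96.0 t15.2 Ft 4.44 Fr -2.94 Fz 6.08 w0.0154 dpos -0.6/-1.0mm
104.0 t15.5 Ft 3.64 Fr -3.59 Fz 6.63 w0.0153 dpos -0.5/-1.2mm
112.0 t15.8 Ft 3.77 Fr -4.79 Fz 6.95 w0.0155 dpos -0.5/-1.5mm
120.0 t16.1 Ft 3.67 Fr -7.24 Fz 7.80 w0.0154 dpos -0.5/-1.8mm
128.0 t16.4 Ft 4.45 Fr -7.93 Fz 9.82 w0.0154 dpos -0.4/-2.1mm
136.0 t16.7 Ft 3.61 Fr -9.64 Fz 10.13 w0.0149 dpos -0.4/-2.4mm
```

```bash
sed -i 's/^C=AX.*/C=AX+U[:2]*.002+[-.0018,.0002]/; s/dr=.0005/dr=-.0005/; s/^ZP=.*/ZP=PIN[2]+L+.0015/' h.py
python3 - <<'E'
from h import *
from workcell import bot, hand, get_obs, vision
turn(bot,get_obs,136,248,lim=8)
print(get_obs()["joint_pos"])
E
```

```text
144.0 t16.9 Ft 4.84 Fr -1.57 Fz -2.55 w0.0152 dpos -1.0/-1.3mm
152.0 t17.2 Ft 5.03 Fr -2.44 Fz -1.52 w0.0150 dpos -0.7/-1.5mm
160.0 t17.5 Ft 5.00 Fr -3.00 Fz -1.98 w0.0153 dpos -0.6/-1.6mm
168.0 t17.8 Ft 4.66 Fr -3.01 Fz -0.45 w0.0154 dpos -0.5/-1.7mm
176.0 t18.1 Ft 5.04 Fr -4.01 Fz -1.98 w0.0155 dpos -0.3/-1.9mm
184.0 t18.4 Ft 3.64 Fr -4.96 Fz -1.66 w0.0152 dpos -0.2/-2.0mm
192.0 t18.7 Ft 4.33 Fr -5.49 Fz -0.69 w0.0153 dpos -0.1/-2.0mm
200.0 t19.0 Ft 4.13 Fr -6.36 Fz -0.61 w0.0149 dpos 0.0/-2.1mm
208.0 t19.3 Ft 3.60 Fr -7.03 Fz -2.18 w0.0155 dpos 0.1/-2.1mm
216.0 t19.6 Ft 4.31 Fr -8.46 Fz -1.44 w0.0153 dpos 0.2/-2.2mm
224.0 t19.9 Ft 4.24 Fr -8.87 Fz -2.55 w0.0154 dpos 0.2/-2.1mm
232.0 t20.2 Ft 4.91 Fr -9.16 Fz -2.72 w0.0154 dpos 0.1/-2.1mm
240.0 t20.4 Ft 4.63 Fr -10.60 Fz -4.23 w0.0151 dpos -0.0/-2.0mm
248.0 t20.7 Ft 5.43 Fr -10.11 Fz -5.36 w0.0152 dpos -0.2/-1.8mm
[0.0981 0.2302 1.84   0.0038 1.0726 2.7033]
```

No bite yet at 248°. I'll regrasp with the tool turned back half a turn, refine the centre, and go on.

```bash
sed -i 's/\[-.0018,.0002\]/[-.0018,.0013]/; s/dr=-.0005/dr=-.0014/; s/L+.0015/L+.001/' h.py
python3 - <<'E'
from h import *
from workcell import bot, hand, get_obs, vision
hand.move_gripper(.05); p,q,e,t=pose(np.radians(248),np.pi); bot.reach(p,q); bot.dwell(.1)
o=get_obs();print(o["time_s"],o["joint_pos"],"free Ft %.2f Fr %.2f"%(-(o["wrist_force"]@t),o["wrist_force"]@e))
hand.move_gripper(0,45); bot.dwell(.1)
turn(bot,get_obs,248,344,lim=7,yawoff=np.pi)
print(get_obs()["joint_pos"][5])
d=vision.read_camera("scene");np.savez("s2.npz",**d);i=d["frame"][170:260,270:380,::-1]
cv2.imwrite("pics/s2.png",cv2.resize(i,(770,630-40),interpolation=cv2.INTER_CUBIC))
E
```

```text
23.9167 [ 0.1005  0.2297  1.8398 -0.      1.0722 -0.4351] free Ft 0.83 Fr -0.81
256.0 t24.7 Ft 5.28 Fr -0.51 Fz -3.78 w0.0159 dpos -1.5/0.1mm
264.0 t25.0 Ft 6.72 Fr 0.24 Fz -4.07 w0.0150 dpos -1.8/0.2mm
272.0 t25.3 Ft 7.81 Fr 1.20 Fz -4.60 w0.0150 dpos -2.0/0.3mm
LIM
-0.026797621770816866
```

View pics/s2.png

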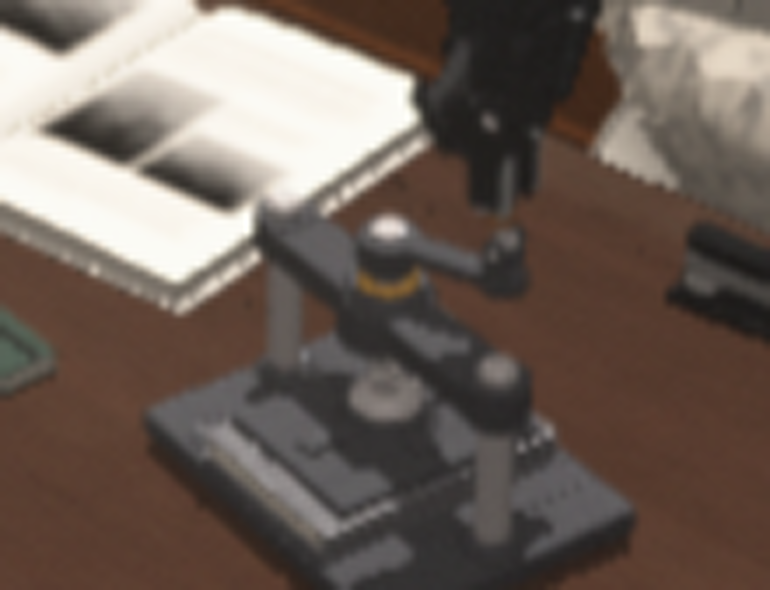

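The plate now looks to be on or nearly on the book. The force rise is faster than the bite rate, so it is partly take-up after the regrasp. I'll go on in small steps.

```bash
python3 - <<'E'
from h import *
from workcell import bot, hand, get_obs, vision
turn(bot,get_obs,272,296,step=4,lim=10,yawoff=np.pi)
E
```

```text
276.0 t25.6 Ft 8.83 Fr 1.88 Fz -5.35 w0.0153 dpos -2.4/0.3mm
280.0 t25.8 Ft 8.94 Fr 1.61 Fz -5.19 w0.0151 dpos -2.5/0.3mm
284.0 t26.1 Ft 8.89 Fr 2.87 Fz -4.89 w0.0152 dpos -2.5/0.3mm
288.0 t26.3 Ft 9.22 Fr 3.61 Fz -5.57 w0.0153 dpos -2.5/0.3mm
292.0 t26.6 Ft 9.88 Fr 2.84 Fz -5.15 w0.0151 dpos -2.5/0.4mm
296.0 t26.8 Ft 10.44 Fr 3.90 Fz -4.46 w0.0152 dpos -2.4/0.4mm
LIM
```

```bash
python3 - <<'E'
from h import *
from workcell import bot, hand, get_obs, vision
def rd(n,d):
    t=pose(np.radians(d),np.pi)[3]; o=get_obs(); print(n,"%.1f Ft %.2f"%(o["time_s"],-(o["wrist_force"]@t)))
rd("now",296);bot.dwell(.3);rd("dwell",296)
turn(bot,get_obs,296,304,step=8,yawoff=np.pi);bot.dwell(.2);rd("dw",304)
turn(bot,get_obs,304,312,step=2,lim=13,yawoff=np.pi);bot.dwell(.2);rd("dw",312)
d=vision.read_camera("wrist");np.savez("w4.npz",**d)
E
```

```text
now 26.8 Ft 10.44
dwell 27.1 Ft 9.53
304.0 t27.4 Ft 8.92 Fr 4.40 Fz -2.65 w0.0155 dpos -2.0/0.4mm
dw 27.6 Ft 8.65
306.0 t27.9 Ft 10.36 Fr 5.11 Fz -4.34 w0.0149 dpos -2.5/0.4mm
308.0 t28.1 Ft 11.44 Fr 3.80 Fz -2.19 w0.0153 dpos -2.6/0.4mm
310.0 t28.4 Ft 11.86 Fr 5.94 Fz -4.17 w0.0157 dpos -2.6/0.4mm
312.0 t28.6 Ft 11.49 Fr 5.27 Fz -2.46 w0.0152 dpos -2.6/0.5mm
dw 28.8 Ft 12.05
```

Comparing like-sized steps (8° steps: 5.3 N free against 8.0 N at 304°) puts the bite near 235–245°. A quarter turn further is about 328°.

```bash
python3 - <<'E'
from h import *
from workcell import bot, hand, get_obs, vision
turn(bot,get_obs,312,320,step=2,lim=14,yawoff=np.pi)
turn(bot,get_obs,320,328,step=8,lim=14,yawoff=np.pi)
o=get_obs();print(o["joint_pos"])
E
```

```text
314.0 t29.1 Ft 12.51 Fr 6.44 Fz -2.09 w0.0150 dpos -2.5/0.5mm
316.0 t29.4 Ft 12.12 Fr 5.56 Fz -2.07 w0.0153 dpos -2.4/0.5mm
318.0 t29.6 Ft 11.50 Fr 5.28 Fz -1.35 w0.0152 dpos -2.4/0.6mm
320.0 t29.9 Ft 11.59 Fr 6.19 Fz -0.98 w0.0151 dpos -2.4/0.6mm
328.0 t30.2 Ft 10.37 Fr 4.61 Fz 1.19 w0.0154 dpos -1.8/0.7mm
[ 0.1433  0.1163  1.9913 -0.0048  1.0329  1.0056]
```

The like-for-like rise is 4.2 N, which is on target. Next I'll relax the grip, regrasp at the handle's actual position and fold the handle down along its arc.

```bash
cat > fold.py <<'E'
from h import *
from workcell import bot, hand, get_obs, vision
p,q,e,t=pose(np.radians(328),np.pi)
z=np.array([0,0,1.])
p=p-t*.0018+e*.0008
hand.move_gripper(.035); bot.servo_line(p,q,.05); hand.move_gripper(0,20); bot.dwell(.1)
def st(n):
    o=get_obs();f=o["wrist_force"];print(n,"t%.2f"%o["time_s"],o["position"],"rad %.1f tan %.1f z %.1f"%(f@e,f@t,f[2]),"w%.4f"%o["gripper_width"]);return f
st("grip"); pin=p-L*z
for a in (80,70,60,50,40,30,20,10,4,0,-4):
    th=np.radians(a);bot.servo_line(pin+L*(-np.cos(th)*e+np.sin(th)*z)+.001*np.cos(th)*z,q,.06);f=st(a)
    if np.linalg.norm(f)>20: print("STOP");break
E
python3 fold.py
```

```text
grip t31.14 [0.4566 0.0657 0.2294] rad 0.7 tan -3.5 z -0.8 w0.0159
80 t31.43 [0.462  0.0706 0.2285] rad 2.6 tan -4.4 z -0.3 w0.0163
70 t31.71 [0.4676 0.0755 0.2265] rad 3.6 tan -3.6 z -2.0 w0.0158
60 t31.99 [0.473  0.0804 0.2234] rad 3.6 tan -3.8 z -3.2 w0.0154
50 t32.27 [0.4779 0.0848 0.2192] rad 2.5 tan -1.7 z -2.0 w0.0157
40 t32.56 [0.4823 0.0888 0.214 ] rad 1.0 tan 1.5 z 0.5 w0.0158
30 t32.84 [0.486  0.0919 0.2077] rad -1.2 tan 4.3 z 1.7 w0.0155
20 t33.12 [0.4886 0.0943 0.2008] rad -2.3 tan 5.4 z 2.3 w0.0155
10 t33.41 [0.4902 0.0958 0.1932] rad -3.2 tan 7.2 z 1.4 w0.0159
4 t33.66 [0.4907 0.0963 0.1887] rad -5.3 tan 7.1 z 1.2 w0.0157
0 t33.91 [0.491  0.0964 0.1867] rad -1.0 tan 9.9 z 13.5 w0.0159
-4 t34.16 [0.4912 0.0964 0.1861] rad 8.6 tan 15.1 z 44.2 w0.0163
STOP
```

```bash
python3 - <<'E'
from h import *
from workcell import bot, hand, get_obs, vision
o=get_obs();p=o["position"];print(o["time_s"],o["wrist_force"])
bot.servo_line(p+[0,0,.0005],None,.05);hand.move_gripper(.045);bot.dwell(.1);print(get_obs()["wrist_force"])
bot.servo_line(p+[0,0,.11],None,.12);hand.move_gripper(.085);bot.dwell(.2)
d=vision.read_camera("wrist");np.savez("w5.npz",**d)
s=vision.read_camera("scene")["frame"][170:260,270:380,::-1]
a=cv2.resize(d["frame"][100:300,190:450,::-1],(494,380),interpolation=cv2.INTER_CUBIC);b=cv2.resize(s,(300,246),interpolation=cv2.INTER_CUBIC)
im=np.zeros((380,794,3),np.uint8);im[:,:494]=a;im[:246,494:]=b;cv2.imwrite("pics/w5.png",im);print(get_obs()["time_s"])
E
```

```text
34.1583 [-16.3678   5.7891  44.1848]
[ 0.2213  0.3144 -0.5054]
36.7417
```

View pics/w5.png

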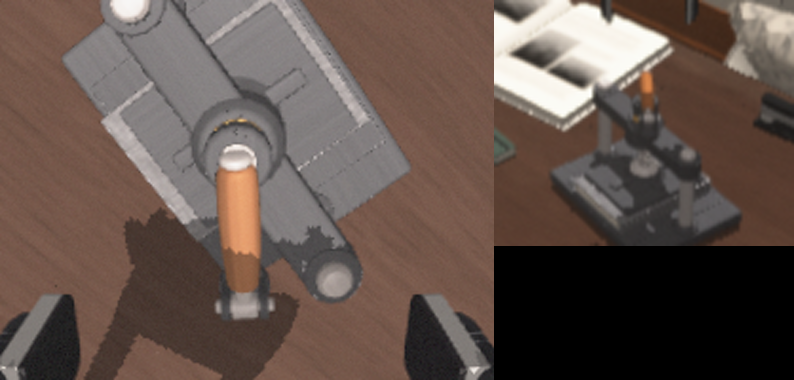

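The wrist view shows the handle over the arm, with the wood from (237,170) to (243,292) in the crop and the hinge at (245,306). I'll check the length for flatness and the crank angle.

```bash
python3 - <<'E'
from h import *
w=np.load("w5.npz");from workcell import vision
z=.186
f=lambda x,y:(190+x/1.9,100+y/1.9)
i,o,p=[plane(w,f(*c),z,True) for c in((237,170),(243,292),(245,306))]
print(i,o,p,np.linalg.norm(i-o),np.linalg.norm(i-p),"arm ang",np.degrees(np.arctan2(*(p-i)[[1,0]]))%360, "pin from C",np.linalg.norm(p[:2]-C),np.degrees(np.arctan2(*(p[:2]-C)[::-1]))%360,"want",188.7-328+360)
s=vision.read_camera("scene");I=cv2.cvtColor(s["frame"],cv2.COLOR_RGB2HSV);m=cv2.inRange(I,(5,110,90),(18,255,255));m[:185]=0;m[225:]=0;m[:,:300]=0;m[:,345:]=0
k,l,stt,c=cv2.connectedComponentsWithStats(m);j=1+np.argmax(stt[1:,4]);print(stt[j],c[j])
def proj(d,X):
    x=d["view"]@np.append(X,1);return (d["intrinsics"]@x[:3]/x[2])[:2]
pin=np.array([*p[:2],z]);e=(p-i)/np.linalg.norm(p-i)
for th in (0,10,20,30): 
    u=-e*np.cos(np.radians(th))+np.array([0,0,np.sin(np.radians(th))]);print(th,proj(s,pin+.012*u),proj(s,pin+.07*u),proj(s,pin+.041*u))
E
```

```text
[0.5015 0.1057 0.186 ] [0.4609 0.0674 0.186 ] [0.4561 0.0622 0.186 ] 0.05583158226472038 0.06290827296978076 arm ang 223.8319218999228 pin from C 0.06412939036343646 224.73125135098826 want 220.7
[320 194  21  16 107] [328.0654 200.6636]
0 [326.9503 210.4191] [325.8617 200.072 ] [326.3979 205.1688]
10 [326.9639 209.9378] [325.9337 197.2848] [326.4422 203.5301]
20 [326.9841 209.5372] [326.0434 194.9224] [326.5089 202.1537]
30 [327.0105 209.2298] [326.1886 193.0588] [326.5964 201.0822]
```

```bash
python3 - <<'E'
from h import *
from workcell import vision
s=vision.read_camera("scene");t=vision.read_camera("top");np.savez("s6.npz",**s);np.savez("t6.npz",**t)
def up(d,r,c,h,w):return cv2.resize(d["frame"][r:r+h,c:c+w,::-1],(w*10,h*10),interpolation=cv2.INTER_NEAREST)
im=np.hstack([up(s,185,305,45,40),up(t,200,325,45,40)]);cv2.imwrite("pics/z6.png",im);print(im.shape)
E
```

```text
(450, 800, 3)
```

View pics/z6.png

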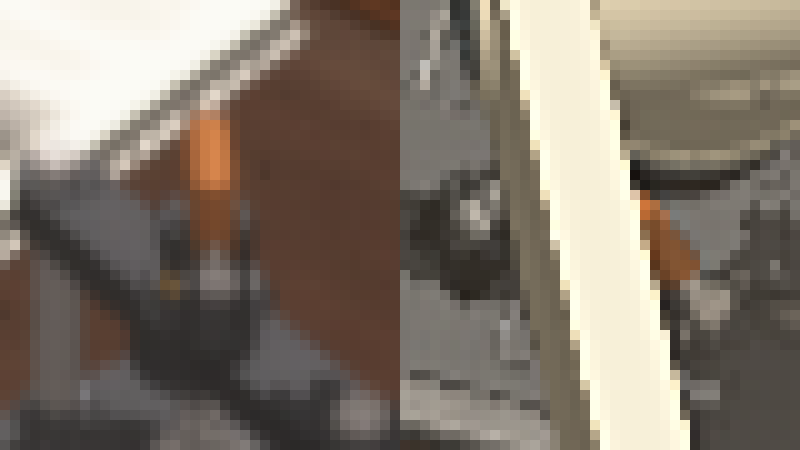

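The wood spans rows 196–210 in the scene view, so the handle is flat to within about 8°. The closed fingertips may have met the arm before the handle was fully down, so I'll press it down gently from above.

```bash
python3 - <<'E'
from h import *
from workcell import bot, hand, get_obs
x,y=.4905,.0953
q=get_obs()["orientation"]
hand.move_gripper(0,20)
bot.servo_line([x,y,.235],q,.12);bot.dwell(.1);f0=get_obs()["wrist_force"];print(bot.tcp_to_tips,f0)
for z in np.arange(.222,.198,-.001):
    bot.servo_line([x,y,z],q,.02)
    o=get_obs();f=o["wrist_force"]-f0
    if f[2]>.8: print("%.4f"%z,o["position"],f)
    if f[2]>9: break
print(o["time_s"]);bot.servo_line([x,y,.24],q,.12);print(get_obs()["wrist_force"])
E
```

```text
0.017 [0.8119 0.0947 0.2311]
0.2210 [0.4906 0.0953 0.2211] [-1.2906 -0.3731  0.8385]
0.2190 [0.4905 0.0953 0.2189] [-0.7883 -0.0513  1.1555]
0.2160 [0.4904 0.0953 0.2159] [-0.3807  0.9468  0.9604]
0.2110 [0.4906 0.0953 0.2111] [-0.5301  0.2219  2.7723]
0.2100 [0.4908 0.0952 0.2106] [-1.3899 -0.3172  8.4302]
0.2090 [0.491  0.0952 0.2101] [-3.5841 -1.4762 12.9159]
42.4667
[-0.7781  0.0515  0.6068]
```

The contact is rigid straight away at the expected height (wood top 194 mm), so the handle is flat. I'll retreat and hand in.

```bash
python3 - <<'E'
from workcell import bot, get_obs, hand_in
p=get_obs()["position"]; bot.servo_line(p+[0,0,.08],None,.15); bot.dwell(.3); print(get_obs()["time_s"]); print(hand_in())
E
```

```text
43.8583
the job is handed in; nothing more can be done
None
```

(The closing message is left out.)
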